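# Put pot, colander and pepper mill back on their own rests

### The arm

A 6-joint arm with a two-finger parallel gripper is mounted at the origin on the work surface. World frame = base frame: x ahead of the robot, y to its left, z up, the work surface at z = 0. Lengths are in m, angles in rad, forces in N, time in s.
With the tool pointing down it reaches from about 0.3 to 0.775 m from the base axis. Payload 14.6 kg.
Tool frame: the origin (TCP) lies at the very end of the fingers, on their centre line; the grasp point (between the pads) lies 19 mm behind it; z points along the fingers, y is the line along which they close (so a half turn about z gives the same grasp; the last joint's range is limited). The gripper opens to 94 mm and grips with 3 to 60 N. Pads are 16 mm wide; open, the fingers measure 119 mm over their backs; the gripper's body (75 mm by 177 mm) begins 78 mm behind the grasp point.
Start: joints at [1.193, 0.3, 1.521, -0, 1.321, -0.067], TCP at [0.168, 0.524, 0.167] pointing down, gripper open.
Joint ranges: [-3.03, 3.03], [-0.79, 2.21], [0.23, 2.52], [-1.04, 4.18], [0, 3.07], [-2.55, 2.55]. Speed limits (rad/s): [2.22, 2.22, 2.57, 3.14, 3.14, 3.14].

### API

Orientations are given as [roll, pitch, yaw] about the fixed x, y, z axes, in that order (R = Rz(yaw) Ry(pitch) Rx(roll)).
In Python, from station import ctrl gives the robot as it stands.
- The arm moves only by the tool move_arm, never from a script. Its argument "increments" is a list of rows, each a list of 7 numbers: the opening, from 0 (shut) to 1 (fully open), then the shift along the tool's x, y, z in units of 50 mm (1.0 is 50 mm), then the turn, a rotation vector about the tool's x, y, z in rad. In form: [[claw, tx, ty, tz, rx, ry, rz], ...]. A call has 1 to 20 rows; each row shifts and turns the commanded pose from where the row before left it, along the tool's axes as they then stand; what a row does not reach is not made up. A row lasts 1/10 s, in which the tool goes at most 50 mm and 8.59 degrees, less where a joint would pass 70% of its speed; a pose out of reach is approached as far as the arm can. A call is refused whole if a number of a shift passes 1 or a number of a turn 0.15, either way. A call with a gripper value outside its range is refused whole. The fingers move at their own pace and stop on an object; "force" is the grip in N (left out, the last holds). Time passes only in rows, so rows that do not move let the fingers close. It gives the time, the measured TCP pose, the force, the opening and the grip force at its end, in the units of the state.
- ctrl.get_obs(): the state, without advancing time (a new reading comes with each control period).
- ctrl.camera(name): name is "scene" or "top" or "wrist"; returns a dict with "color" (400x640x3 uint8, blue, green, red), "K" (3x3 intrinsics, pixels), "pose" (4x4, takes a point from camera to world coordinates); the wrist camera has in their place "tool_from_camera" (4x4, takes a point from camera to tool coordinates, whose origin is the TCP and whose axes are the flange's). Camera axes: x right, y down, z forward; pixel columns grow to the right and rows downward; lengths in m; the calibration is good to about 2 mm. The wrist camera is an equidistant fisheye: a pixel r from the principal point sees the ray r / f radians off the axis. A picture is of the moment at which its call begins: read the wrist's pose just before it. There is no depth.
- ctrl.hand_in(): hands the job in; it is judged then, once.
Trained networks look in a picture, given as the dict that the camera call returned (one of the last four; its "shot" number tells which), for a name from the list of things; names that differ only in an ending like _2 or _b are one class to them, and where a whole thing is asked for, a point or a joint stands for the part that bears it (a point fixed in the world has none). Each returns a list of dicts, best first, with "conf" (0 to 1); they miss things now and then, are a little off and sometimes report something else, mostly with a low value. They report only what shows in the picture. A call takes as long as a camera call.
- ctrl.cut_out(name, picture): "mask" (400x640 bool, what is visible of it) and "centre" ([row, column] in pixels, amid what is visible of it).
The state is a dict: "time_s": time; "qpos": joint angles; "joint_vel": joint speeds; "tau": joint torques, N m; "ee_pos": TCP position; "eef_rot": TCP orientation; "force": force on the tool from outside, world axes, zero at the start; "moment": the same for the moment, N m; "grip_width": finger opening in m; "grip_force": force on a finger pad.
Only numpy, scipy, OpenCV 4.12 (cv2) and the standard library are available. Lean on these libraries where they do the work, as an engineer would, in place of code of your own. Each camera call takes 0.05 s, during which the arm holds its last target. There are 200 camera calls.

### The job

The pot, the colander and the pepper mill each stand on another's rest. Park one of them on the empty marble tile to free a place, then bring each home, centred: the pot on the black trivet, the colander on the blue tile, the pepper mill on the terracotta rest. Set them down upright without dropping or tipping any, and leave the spatula, the spoon and the gas lever as they are.

Things in the scene. Friction and masses are not known exactly. Their poses are not given: they have to be found in the camera images.
- pot: Heavy bare aluminium pot, open at the top, 104 mm across (115 mm over the bail's feet, along x) and 62 mm tall, 0.45 to 0.8 kg, with a rigid upright bail over the mouth. The bail's black grip bar runs along the pot's x axis, 66 mm long, 14 mm thick (along y), from 94 to 116 mm above the origin, centred over the pot; nothing lies between it and the pot's floor. Pinch it across y from above. Origin at the centre of the underside, z up. Stands on the blue tile at the start.
- colander: Small round yellow plastic colander with dark drain holes, open at the top, 110 mm over the rim, 65 mm tall, about 0.12 kg. Its rolled rim is 9 mm thick (mean radius 50.5 mm) and reaches from 47 to 65 mm above the origin; below it the wall slopes in to a 68 mm foot with a 5 mm thick floor. Pinch the rim radially from above at any point round it, one finger inside, one outside. Origin at the centre of the underside, z up. Stands on the terracotta rest at the start.
- mill: Dark wooden pepper mill with a small steel button on top, turned, round, 113 mm tall, 0.19 to 0.33 kg. Foot 60 mm across; a 42 mm waist at 42 to 52 mm; a straight head of 48 mm diameter from 62 to 98 mm above the origin, to be gripped from above in any direction. Origin at the centre of the underside, z up. Stands on the black trivet at the start.
- black_trivet: Round black trivet, 136 mm across: home of the pot. Lies flat on the plywood board and is fixed to it; its place changes from start to start. Origin at the centre of its underside (on the board, 15 mm above the work surface), z up; its flat top is 8 mm above the origin. 
- blue_tile: Square blue glazed tile, 132 mm a side: home of the colander. Lies flat on the plywood board and is fixed to it; its place changes from start to start. Origin at the centre of its underside (on the board, 15 mm above the work surface), z up; its flat top is 8 mm above the origin. 
- terracotta_rest: Round red-brown terracotta rest, 136 mm across: home of the pepper mill. Lies flat on the plywood board and is fixed to it; its place changes from start to start. Origin at the centre of its underside (on the board, 15 mm above the work surface), z up; its flat top is 8 mm above the origin. 
- marble_tile: Square pale marble tile, 132 mm a side, empty at the start: the free spot. Lies flat on the plywood board and is fixed to it; its place changes from start to start. Origin at the centre of its underside (on the board, 15 mm above the work surface), z up; its flat top is 8 mm above the origin. 
- spatula: Orange silicone spatula, 260 mm long, lying flat on the board along x, loose. It may lie between the rests or at the board's left edge. To be left alone. Origin near its middle, on the board.
- spoon: Stainless serving spoon, 260 mm long, lying flat on the board along x, loose, in the other of the spatula's two possible spots. To be left alone. Origin near its middle, on the board.
- gas_lever (a joint): Steel lever of the gas valve, on a brass block beside the burner at the right of the table, some 0.1 m tall, about upright at the start: 0.5 rad is upright, 0 leans fully to the robot, 1 fully away. To be left alone.

How it is judged:
On the way:
1. one of the three has been parked on the marble tile: standing, released and at rest within 40 mm of its centre (((horizontal distance between pot and marble_tile below 0.04 m and z of pot in the frame of marble_tile below 0.013 m and angle between pot's own z axis and vertical below 0.1 rad and linear speed of pot below 0.02 m/s and contact force between pot and the fingers below 0.05 N) or (horizontal distance between colander and marble_tile below 0.04 m and z of colander in the frame of marble_tile below 0.013 m and angle between colander's own z axis and vertical below 0.1 rad and linear speed of colander below 0.02 m/s and contact force between colander and the fingers below 0.05 N) or (horizontal distance between mill and marble_tile below 0.04 m and z of mill in the frame of marble_tile below 0.013 m and angle between mill's own z axis and vertical below 0.1 rad and linear speed of mill below 0.02 m/s and contact force between mill and the fingers below 0.05 N))), for 0.2 s.
At the end, for the whole second after the job is handed in: The pot stands on the black trivet, the colander on the blue tile and the pepper mill on the terracotta rest, each within 15 mm of the rest's centre, on its top (underside less than 5 mm above it), upright within 0.1 rad and at rest (horizontal distance between pot and black_trivet below 0.015 m and z of pot in the frame of black_trivet below 0.013 m and angle between each of pot, colander, mill's own z axis and vertical below 0.1 rad and linear speed of each of pot, colander, mill below 0.02 m/s and horizontal distance between colander and blue_tile below 0.015 m and z of colander in the frame of blue_tile below 0.013 m and horizontal distance between mill and terracotta_rest below 0.015 m and z of mill in the frame of terracotta_rest below 0.013 m); the robot touches nothing.
It fails at once if the pot, colander or pepper mill is tipped (more than 0.6 rad) (angle between any of pot, colander, mill's own z axis and vertical above 0.6 rad).
It fails at once if the pot, colander or pepper mill is dropped (falls free of the fingers faster than 0.6 m/s) ((contact force between pot and the fingers below 0.05 N and linear speed of pot above 0.6 m/s) or (contact force between colander and the fingers below 0.05 N and linear speed of colander above 0.6 m/s) or (contact force between mill and the fingers below 0.05 N and linear speed of mill above 0.6 m/s)).
It fails at once if the spatula or the spoon is moved by more than 20 mm (distance of any of spatula, spoon from where it was at the start of the episode above 0.02 m).
It fails at once if the gas lever is knocked off upright (below 0.25 or above 0.75 rad) (value of joint gas_lever below 0.25 rad or value of joint gas_lever above 0.75 rad).
It also fails if it takes over 112 s, if anything falls off the work surface, if the arm or the gripper's body presses on something with over 40 N, if the wrist force passes 120 N, or if a joint passes its speed limit or range.

## Working session

There is one attempt and no reset: what is moved stays moved. The work goes in short steps, Python scripts to look and compute and a tool call to move; the robot and the scene stay as the last step left them, time stands still between calls to the robot, and variables do not carry over. Pictures are saved under pics/ and viewed, at most 14 in all, crops included, and the job is handed in when it is done.

Besides the shell and the picture viewer there is one more tool, called after "Emit:" as a command line: name --pt "numbers of a row" for each row, then --argument value for the rest. move_arm: Moves the arm, as the interface text tells. Its arguments: {"type":"object","properties":{"increments":{"type":"array","items":{"type":"array","items":{"type":"number"}}},"force":{"type":"number"}},"required":["increments"]}

```bash
mkdir -p pics
cat > h.py <<'E'
import numpy as np, cv2
from station import ctrl
def ray(c,uv):
    K=np.array(c["K"]);P=np.array(c["pose"])
    d=P[:3,:3]@np.linalg.solve(K,[uv[0],uv[1],1.]);return P[:3,3],d
def at_z(c,uv,z):
    o,d=ray(c,uv);return o+d*(z-o[2])/d[2]
E
python3 - <<'E'
from h import *
o=ctrl.get_obs();print({k:np.round(v,3) for k,v in o.items()})
Z=dict(pot=.05,colander=.088,mill=.136,black_trivet=.023,blue_tile=.023,terracotta_rest=.023,marble_tile=.023,spatula=.02,spoon=.02,gas_lever=.06)
for n in ["top","scene"]:
    c=ctrl.camera(n);cv2.imwrite(f"pics/{n}0.png",c["color"])
    print(n,np.round(c["pose"],3).tolist(),np.round(c["K"],1).tolist())
    for k in Z:
        for r in ctrl.cut_out(k,c)[:2]:
            m=r["mask"];ys,xs=np.nonzero(m)
            u=r["centre"][::-1]
            print(k,round(r["conf"],2),np.round(u),(xs.min(),xs.max(),ys.min(),ys.max()),np.round(at_z(c,u,Z[k]),3))
E
```

```text
{'time_s': np.float64(0.0), 'qpos': array([ 1.193,  0.3  ,  1.522, -0.   ,  1.321, -0.067]), 'joint_vel': array([ 0.001,  0.001,  0.   ,  0.   , -0.001,  0.002]), 'tau': array([ 5.0000e-03, -5.3181e+01, -3.5275e+01,  7.1000e-02,  2.4000e-02,
       -0.0000e+00]), 'ee_pos': array([0.168, 0.523, 0.166]), 'eef_rot': array([-3.14 , -0.   ,  2.831]), 'force': array([ 0.406, -0.188, -0.535]), 'moment': array([ 0.053, -0.049,  0.065]), 'grip_force': np.float64(0.0), 'grip_width': np.float64(0.094)}
top [[0.013, -0.997, 0.079, 0.423], [-1.0, -0.013, 0.004, -0.091], [-0.003, -0.079, -0.997, 1.096], [0.0, 0.0, 0.0, 1.0]] [[436.7, 0.0, 317.0], [0.0, 436.7, 202.0], [0.0, 0.0, 1.0]]
pot 0.78 [340. 142.] (np.int64(320), np.int64(364), np.int64(120), np.int64(167)) [ 0.653 -0.141  0.05 ]
pot 0.64 [222. 236.] (np.int64(184), np.int64(238), np.int64(201), np.int64(255)) [0.422 0.139 0.05 ]
colander 0.91 [209. 148.] (np.int64(186), np.int64(234), np.int64(125), np.int64(172)) [0.626 0.168 0.088]
mill 0.72 [207. 225.] (np.int64(192), np.int64(224), np.int64(214), np.int64(240)) [0.446 0.154 0.136]
blac
[... 1760 characters left out ...]
nt64(220), np.int64(256)) [ 0.688 -0.12   0.023]
terracotta_rest 0.79 [370. 288.] (np.int64(351), np.int64(399), np.int64(265), np.int64(302)) [0.671 0.169 0.023]
marble_tile 0.74 [313. 188.] (np.int64(288), np.int64(342), np.int64(169), np.int64(210)) [ 0.468 -0.164  0.023]
spatula 0.85 [328. 252.] (np.int64(310), np.int64(364), np.int64(202), np.int64(269)) [0.638 0.009 0.02 ]
spoon 0.94 [419. 300.] (np.int64(401), np.int64(452), np.int64(249), np.int64(316)) [0.625 0.293 0.02 ]
spoon 0.61 [329. 249.] (np.int64(310), np.int64(364), np.int64(202), np.int64(270)) [0.628 0.004 0.02 ]
gas_lever 0.37 [254. 116.] (np.int64(252), np.int64(258), np.int64(110), np.int64(127)) [ 0.335 -0.515  0.06 ]
```

Run:
```python
from h import *
c=cv2.imread("pics/top0.png");cv2.imwrite("pics/top0b.png",cv2.resize(c[90:280,140:400],None,fx=3,fy=3,interpolation=2))
c=ctrl.camera("top")
# extents boxes of rests at z=.023 : from masks
for n,b in dict(trivet=(184,238,201,255),blue=(316,369,121,174),terra=(186,244,125,178),marble=(316,375,194,252)).items():
    print(n,[np.round(at_z(c,(u,v),.023)[:2],3).tolist() for u,v in [(b[0],b[2]),(b[1]+1,b[3]+1)]])
```

```text
trivet [[0.507, 0.241], [0.374, 0.102]]
blue [[0.712, -0.082], [0.578, -0.217]]
terra [[0.698, 0.243], [0.564, 0.092]]
marble [[0.529, -0.084], [0.386, -0.233]]
```

View pics/top0b.png

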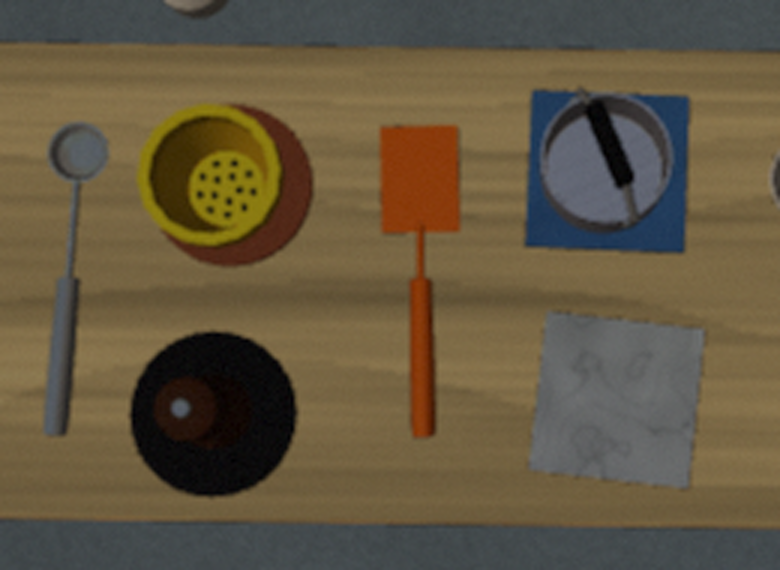

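The top view crop shows the mill on the trivet (button at crop 180,408), the colander on the terracotta (rim centre 210,175), the pot on the blue tile with its bar from (590,103) to (628,185), and the marble tile empty (618,398). The plan is to park the mill on the marble tile, then move the pot, the colander and finally the mill. First I'll turn the tool to yaw π/2 while lifting.

Emit:
move_arm --pt "1 0 0 -0.2 0 0 0.15" --pt "1 0 0 -0.2 0 0 0.15" --pt "1 0 0 -0.2 0 0 0.15" --pt "1 0 0 -0.2 0 0 0.15" --pt "1 0 0 -0.2 0 0 0.15" --pt "1 0 0 -0.2 0 0 0.15" --pt "1 0 0 -0.2 0 0 0.15" --pt "1 0 0 -0.2 0 0 0.15" --pt "1 0 0 0 0 0 0.06" --pt "1 0 0 0 0 0 0"

```text
time_s: 2.15
ee_pos: [0.1682, 0.5237, 0.247]
eef_rot: [3.141, -0.0, 1.57]
force: [-0.2, -0.6, -0.2]
grip_width: 0.094
grip_force: 0.0
```

Emit:
move_arm --pt "1 -0.5 0.4 0 0 0 0" --pt "1 -0.5 0.4 0 0 0 0" --pt "1 -0.5 0.4 0 0 0 0" --pt "1 -0.5 0.4 0 0 0 0" --pt "1 -0.5 0.4 0 0 0 0" --pt "1 -0.5 0.4 0 0 0 0" --pt "1 -0.5 0.4 0 0 0 0" --pt "1 -0.5 0.4 0 0 0 0" --pt "1 -0.5 0.4 0 0 0 0" --pt "1 -0.5 0.4 0 0 0 0" --pt "1 -0.5 0.4 0 0 0 0" --pt "1 -0.5 0.4 0 0 0 0" --pt "1 -0.5 0.4 0 0 0 0" --pt "1 -0.5 0.3 0 0 0 0" --pt "1 0 0 0 0 0 0"

```text
time_s: 3.65
ee_pos: [0.4443, 0.1714, 0.2464]
eef_rot: [-3.141, 0.001, 1.57]
force: [0.1, -0.6, 0.5]
grip_width: 0.0942
grip_force: 0.0
```

```bash
cat >> h.py <<'E'
from scipy.spatial.transform import Rotation as Ro
def wrist():
    o=ctrl.get_obs();c=ctrl.camera("wrist")
    T=np.eye(4);T[:3,:3]=Ro.from_euler('xyz',o["eef_rot"]).as_matrix();T[:3,3]=o["ee_pos"]
    c["P"]=T@np.array(c["tool_from_camera"]);return c
def wat(c,uv,z):
    K=np.array(c["K"]);x=(uv[0]-K[0,2])/K[0,0];y=(uv[1]-K[1,2])/K[1,1];r=np.hypot(x,y)+1e-9
    d=c["P"][:3,:3]@np.array([x/r*np.sin(r),y/r*np.sin(r),np.cos(r)]);o=c["P"][:3,3]
    return (o+d*(z-o[2])/d[2])
def wpx(c,p):
    q=np.linalg.inv(c["P"])@np.r_[p,1];r=np.hypot(q[0],q[1])+1e-9;t=np.arctan2(r,q[2]);K=np.array(c["K"])
    return K[0,2]+K[0,0]*t*q[0]/r,K[1,2]+K[1,1]*t*q[1]/r
def circ(c,img,x,y,z,R,col):
    pts=np.array([wpx(c,(x+R*np.cos(a),y+R*np.sin(a),z)) for a in np.linspace(0,6.28,60)])
    cv2.polylines(img,[pts.round().astype(np.int32)],True,col,1)
def fitc(c,mask,z):
    """circle fit to the world outline of a mask's hull at height z"""
    cs,_=cv2.findContours(mask.astype(np.uint8),0,1);h=cv2.convexHull(max(cs,key=cv2.contourArea))[:,0]
    p=np.array([wat(c,u,z)[:2] for u in h]).astype(np.float32)
    return p
E
python3 - <<'E'
from h import *
c=wrist();img=c["color"].copy()
print(np.round(c["K"],1).tolist(),np.round(c["tool_from_camera"],3).tolist())
for k,z in dict(mill=.121,black_trivet=.023,colander=.088,terracotta_rest=.023).items():
    for r in ctrl.cut_out(k,c)[:1]:
        p=fitc(c,r["mask"],z);(x,y),R=cv2.minEnclosingCircle(p);print(k,r["conf"],x,y,R,p.min(0),p.max(0))
circ(c,img,.444,.170,.121,.024,(0,255,0));circ(c,img,.4405,.1715,.023,.068,(0,255,255))
circ(c,img,.626,.166,.088,.055,(255,0,255));circ(c,img,.631,.158,.023,.068,(255,255,0))
cv2.imwrite("pics/w1.png",img)
E
```

```text
[[309.7, 0.0, 321.2], [0.0, 309.7, 202.0], [0.0, 0.0, 1.0]] [[-0.001, -0.961, -0.275, 0.081], [1.0, -0.001, 0.0, -0.001], [-0.001, -0.275, 0.961, -0.218], [0.0, 0.0, 0.0, 1.0]]
mill 0.96 0.4442165493965149 0.17702311277389526 0.03278857842087746 [0.4204476  0.14441594] [0.46827346 0.20963413]
black_trivet 0.74 0.4421110451221466 0.17265787720680237 0.06821206957101822 [0.3772291 0.1056461] [0.50870574 0.23899724]
colander 0.93 0.6249979734420776 0.16716307401657104 0.0595095157623291 [0.56637377 0.10961997] [0.682688 0.221178]
terracotta_rest 0.59 0.6298500895500183 0.1635647714138031 0.06784476339817047 [0.56283116 0.09954331] [0.6708185  0.23016393]
```

View pics/w1.png

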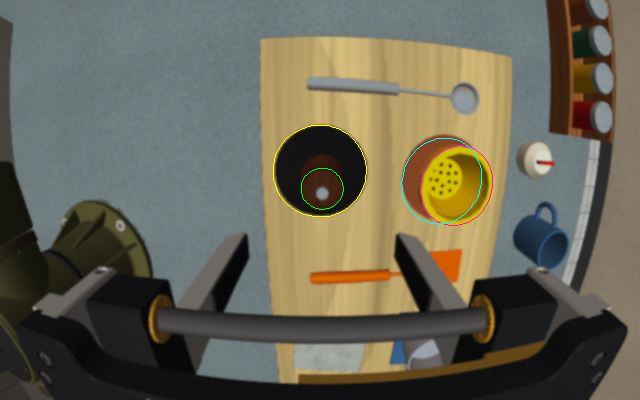

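The overlays match the mill, trivet and colander; the terracotta centre is nearer (0.630, 0.163). Now I'll descend and grip the mill.

Emit:
move_arm --pt "1 0 0 0.4 0 0 0" --pt "1 0 0 0.4 0 0 0" --pt "1 0 0 0.4 0 0 0" --pt "1 0 0 0.4 0 0 0" --pt "1 0 0 0.4 0 0 0" --pt "1 0 0 0.4 0 0 0" --pt "1 0 0 0.4 0 0 0" --pt "1 0 0 0.4 0 0 0" --pt "1 0 0 0.05 0 0 0" --pt "1 0 0 0 0 0 0" --pt "0.3 0 0 0 0 0 0" --pt "0.3 0 0 0 0 0 0" --pt "0.3 0 0 0 0 0 0" --pt "0.3 0 0 0 0 0 0" --pt "0.3 0 0 0 0 0 0" --pt "0.3 0 0 0 0 0 0" --pt "0.3 0 0 0 0 0 0" --pt "0.3 0 0 0 0 0 0" --force 25

```text
time_s: 5.7
ee_pos: [0.4447, 0.1739, 0.0856]
eef_rot: [3.138, -0.001, 1.571]
force: [4.6, -0.1, 18.0]
grip_width: 0.0334
grip_force: 18.5
```

Run:
```python
from h import *
o=ctrl.get_obs();print(o["grip_width"],o["grip_force"],o["force"],o["ee_pos"])
c=wrist();s=ctrl.camera("scene")
cv2.imwrite("pics/w2.png",np.hstack([cv2.resize(c["color"][130:330,200:450],(400,320)),cv2.resize(s["color"][170:290,320:470],(400,320),interpolation=2)]))
```

```text
0.03336622280833926 18.546562360191103 [ 4.6123809  -0.10220915 18.01008653] [0.44466938 0.17391567 0.08555369]
```

View pics/w2.png

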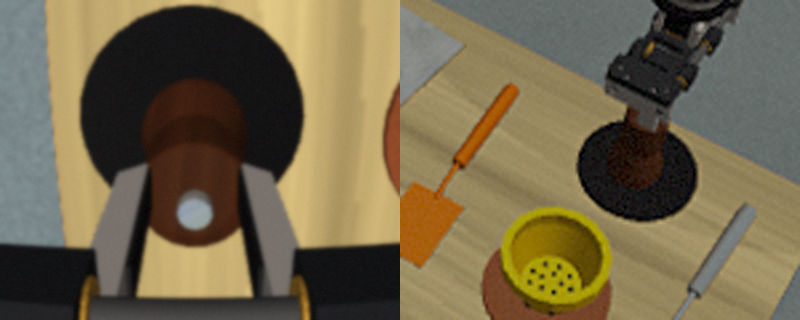

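Run:
```python
from h import *
c=wrist()
m=ctrl.cut_out("mill",c)[0]["mask"]
u=(200+195*250/400,130+210*200/320);print("button now",u,wat(c,u,.136))
o=ctrl.get_obs();print(o["qpos"],o["eef_rot"],o["moment"])
# first picture
d=dict(c);P=np.eye(4);P[:3,:3]=Ro.from_euler('xyz',[np.pi,0,1.5708]).as_matrix();P[:3,3]=[.4443,.1714,.2464]
d["P"]=P@np.array(c["tool_from_camera"]);print("button before",wat(d,(322,193),.136))
t=ctrl.camera("top");cv2.imwrite("pics/t2.png",cv2.resize(t["color"][180:280,160:290],None,fx=6,fy=6,interpolation=2))
img=c["color"].copy()
for R,z in((.030,.023),(.021,.07),(.024,.085),(.024,.121)):circ(c,img,.444,.170,z,R,(0,255,0))
for z in(.0856,.1046):circ(c,img,.4447,.1739,z,.008,(0,0,255))
cv2.imwrite("pics/w3.png",cv2.resize(img[130:330,200:450],None,fx=3,fy=3))
```

```text
button now (321.875, 261.25) [0.44424691 0.16941165 0.136     ]
[ 2.96354588e-01  2.23718349e-01  1.81563189e+00 -2.87191668e-04
  1.09684967e+00  2.96494236e-01] [ 3.13636036e+00 -1.33052377e-03  1.57079054e+00] [-0.51631893  0.48350178 -0.09038026]
button before [0.44429593 0.16869378 0.136     ]
```

View pics/w3.png

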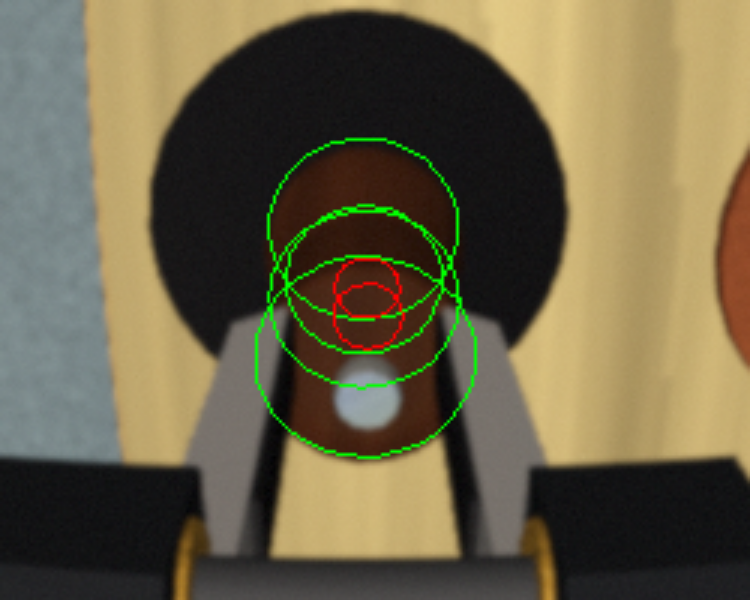

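View pics/t2.png

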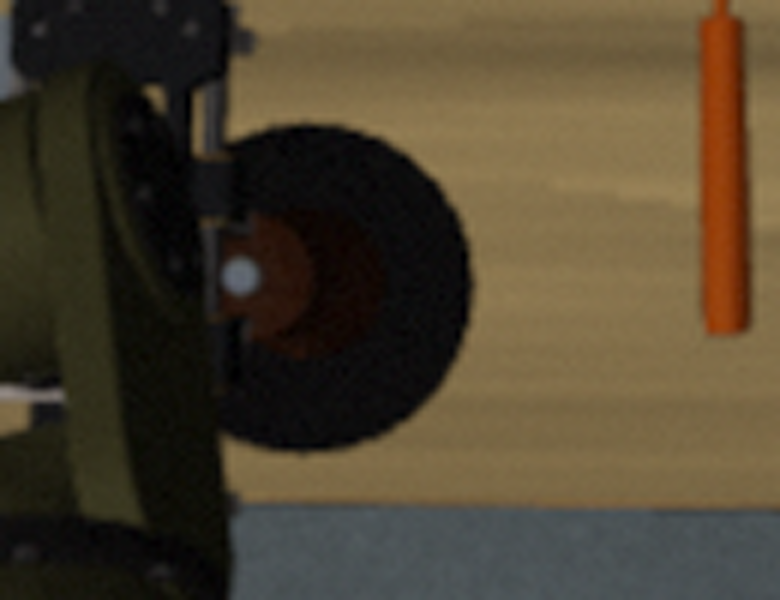

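Emit:
move_arm --pt "0.7 0 0 0 0 0 0" --pt "0.7 0 0 0 0 0 0" --pt "0.7 0 0 0 0 0 0" --pt "0.7 0 0 0 0 0 0" --pt "0.7 0 0 0 0 0 0"

```text
time_s: 6.45
ee_pos: [0.443, 0.1736, 0.0841]
eef_rot: [-3.141, 0.0, 1.571]
force: [0.2, 0.5, -0.5]
grip_width: 0.0643
grip_force: 0.0
```

Run:
```python
from h import *
o=ctrl.get_obs();print(o["ee_pos"],o["force"],o["moment"],o["grip_width"],o["qpos"],o["eef_rot"])
c=wrist();img=c["color"].copy()
for R,z in((.030,.023),(.024,.085),(.024,.121)):circ(c,img,.444,.169,z,R,(0,255,0))
w=o["grip_width"]/2;e=o["ee_pos"]
for s in(-1,1):
  for z in (0,.038):
    a=[wpx(c,(e[0]+s*w,e[1]+t,e[2]+z)) for t in(-.008,.008)]
    cv2.line(img,*[tuple(np.round(q).astype(int)) for q in a],(0,0,255),1)
cv2.imwrite("pics/w4.png",cv2.resize(img[130:330,200:450],None,fx=3,fy=3))
```

```text
[0.44303053 0.17359212 0.08410203] [ 0.17178277  0.48089072 -0.53548461] [-0.06251689  0.09276493 -0.0070554 ] 0.0642570260314532 [2.96442139e-01 2.26932245e-01 1.81927550e+00 9.25740593e-06
 1.09596281e+00 2.96474580e-01] [-3.14103756e+00  1.60961410e-04  1.57075970e+00]
```

View pics/w4.png

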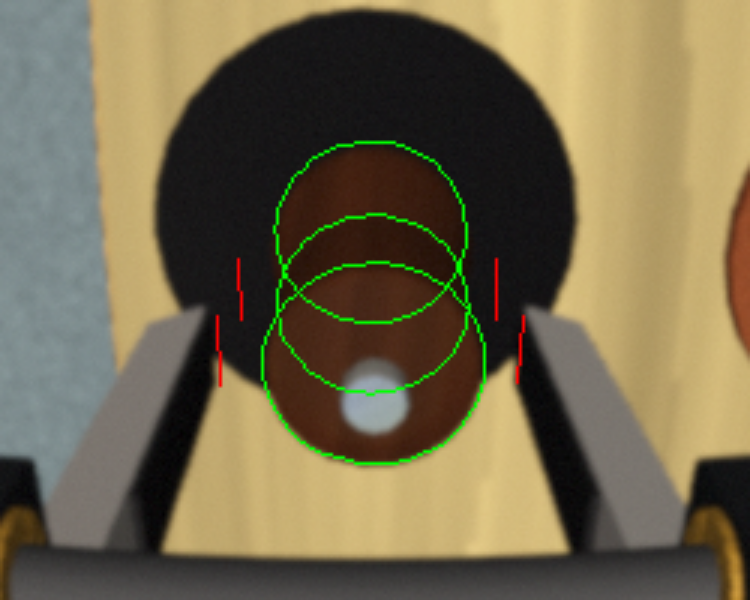

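Run:
```python
from h import *
c=wrist();A=np.array(c["tool_from_camera"]);c["P"]=A
print(np.round(A,4).tolist())
# inner tip edge pixels, (left,right), opening
for L,R,w in [((248,235),(397,235),.0942),((200+207/3,130+306/3),(200+525/3,130+306/3),.0643),((200+290/3,130+308/3),(200+442/3,130+308/3),.0334)]:
    for z in(0,-.01,-.02,-.03,-.04):
        a=wat(c,L,z);b=wat(c,R,z);print(w,z,np.round(a[:2],4),np.round(b[:2],4),"sep",round(abs(a[1]-b[1]),4))
o=ctrl.get_obs();print(o["grip_width"])
```

```text
[[-0.001, -0.9614, -0.2752, 0.081], [1.0, -0.0012, 0.0005, -0.0011], [-0.0008, -0.2752, 0.9614, -0.2179], [0.0, 0.0, 0.0, 1.0]]
0.0942 0 [-0.0078 -0.0575] [-0.008   0.0577] sep 0.1152
0.0942 -0.01 [-0.0037 -0.0549] [-0.0039  0.055 ] sep 0.1099
0.0942 -0.02 [ 0.0004 -0.0523] [0.0002 0.0523] sep 0.1046
0.0942 -0.03 [ 0.0044 -0.0497] [0.0043 0.0496] sep 0.0994
0.0942 -0.04 [ 0.0085 -0.0472] [0.0084 0.0469] sep 0.0941
0.0643 0 [-0.0051 -0.0408] [-0.0052  0.0401] sep 0.0809
0.0643 -0.01 [-0.0011 -0.0389] [-0.0012  0.0382] sep 0.0771
0.0643 -0.02 [ 0.0028 -0.0371] [0.0027 0.0363] sep 0.0734
0.0643 -0.03 [ 0.0068 -0.0353] [0.0067 0.0344] sep 0.0697
0.0643 -0.04 [ 0.0107 -0.0335] [0.0106 0.0325] sep 0.066
0.0334 0 [-0.0055 -0.0195] [-0.0055  0.0188] sep 0.0384
0.0334 -0.01 [-0.0015 -0.0187] [-0.0016  0.0179] sep 0.0366
0.0334 -0.02 [ 0.0025 -0.0178] [0.0024 0.017 ] sep 0.0349
0.0334 -0.03 [ 0.0064 -0.017 ] [0.0064 0.0161] sep 0.0331
0.0334 -0.04 [ 0.0104 -0.0162] [0.0104 0.0152] sep 0.0313
0.06577561489198137
```

The fingertip pixels put the real finger ends about 37 mm above the reported TCP. That explains the first grip: it closed on the mill's dome (33 mm). I'll reopen, go 33 mm lower (still clear of everything) and grip the 48 mm head.

Emit:
move_arm --pt "1 -0.04 0.01 0 0 0 0" --pt "1 -0.04 0.01 0 0 0 0" --pt "1 0 0 0 0 0 0" --pt "1 0 0 0.22 0 0 0" --pt "1 0 0 0.22 0 0 0" --pt "1 0 0 0.22 0 0 0" --pt "1 0 0 0 0 0 0" --pt "0.4 0 0 0 0 0 0" --pt "0.4 0 0 0 0 0 0" --pt "0.4 0 0 0 0 0 0" --pt "0.4 0 0 0 0 0 0" --pt "0.4 0 0 0 0 0 0" --pt "0.4 0 0 0 0 0 0" --pt "0.4 0 0 0 0 0 0"

```text
time_s: 7.95
ee_pos: [0.4443, 0.1697, 0.0514]
eef_rot: [3.141, -0.0, 1.571]
force: [0.8, -0.6, -0.1]
grip_width: 0.0475
grip_force: 25.0
```

Grip width is 47.5 mm, so it's on the head. Now lift and carry the mill to the marble tile.

Emit:
move_arm --pt "0.4 0 0 -0.2 0 0 0" --pt "0.4 0 0 -0.4 0 0 0" --pt "0.4 0 0 -0.4 0 0 0" --pt "0.4 0 0 -0.4 0 0 0" --pt "0.4 -0.2 0 -0.2 0 0 0" --pt "0.4 -0.42 0.02 0 0 0 0" --pt "0.4 -0.5 0.02 0 0 0 0" --pt "0.4 -0.5 0.02 0 0 0 0" --pt "0.4 -0.5 0.02 0 0 0 0" --pt "0.4 -0.5 0.02 0 0 0 0" --pt "0.4 -0.5 0.02 0 0 0 0" --pt "0.4 -0.5 0.02 0 0 0 0" --pt "0.4 -0.5 0.02 0 0 0 0" --pt "0.4 -0.5 0.02 0 0 0 0" --pt "0.4 -0.5 0.02 0 0 0 0" --pt "0.4 -0.5 0.02 0 0 0 0" --pt "0.4 -0.5 0.02 0 0 0 0" --pt "0.4 -0.42 0.02 0 0 0 0" --pt "0.4 -0.02 0 0 0 0 0" --pt "0.4 0 0 0 0 0 0"

```text
time_s: 9.95
ee_pos: [0.4567, -0.1586, 0.1311]
eef_rot: [-3.141, -0.0, 1.57]
force: [0.1, 0.0, -2.0]
grip_width: 0.0475
grip_force: 25.0
```

Emit:
move_arm --pt "0.4 0 0 0.3 0 0 0" --pt "0.4 0 0 0.4 0 0 0" --pt "0.4 0 0 0.4 0 0 0" --pt "0.4 0 0 0.3 0 0 0" --pt "0.4 0 0 0.15 0 0 0" --pt "0.4 0 0 0.03 0 0 0" --pt "0.4 0 0 0 0 0 0"

```text
time_s: 10.65
ee_pos: [0.4574, -0.1582, 0.0528]
eef_rot: [3.141, 0.0, 1.571]
force: [0.6, 0.0, -1.0]
grip_width: 0.0477
grip_force: 25.0
```

Emit:
move_arm --pt "0.4 0 0 0.03 0 0 0" --pt "0.4 0 0 0 0 0 0" --pt "0.55 0 0 0 0 0 0" --pt "0.6 0 0 0 0 0 0" --pt "0.8 0 0 0 0 0 0" --pt "1 0 0 0 0 0 0" --pt "1 0 0 0 0 0 0" --pt "1 0 0 -0.2 0 0 0" --pt "1 0 0 -0.5 0 0 0" --pt "1 0 0 -0.6 0 0 0" --pt "1 0 0 -0.6 0 0 0" --pt "1 0 0 -0.6 0 0 0" --pt "1 0 0 -0.6 0 0 0" --pt "1 0 0 -0.6 0 0 0" --pt "1 0 0 -0.2 0 0 0"

```text
time_s: 12.15
ee_pos: [0.4579, -0.1586, 0.2493]
eef_rot: [3.137, 0.002, 1.571]
force: [0.2, 0.1, 0.9]
grip_width: 0.0939
grip_force: 0.0
```

Run:
```python
from h import *
t=ctrl.camera("top")
for u in((590,103),(628,185),(609,144)):print(np.round(at_z(t,(140+u[0]/3,90+u[1]/3),.128),4))
c=wrist()
for k,z in dict(mill=.121,pot=.08,marble_tile=.023,blue_tile=.023).items():
    for r in ctrl.cut_out(k,c)[:1]:
        p=fitc(c,r["mask"],z);(x,y),R=cv2.minEnclosingCircle(p);print(k,round(r["conf"],2),x,y,R,p.min(0),p.max(0))
```

```text
[ 0.6768 -0.1294  0.128 ]
[ 0.6148 -0.1584  0.128 ]
[ 0.6457 -0.1439  0.128 ]
mill 0.59 0.4566376209259033 -0.1507522165775299 0.03172348812222481 [ 0.4334501  -0.18176284] [ 0.4814937  -0.11974745]
pot 0.86 0.6477863788604736 -0.13985516130924225 0.0686720460653305 [ 0.5796407  -0.19798817] [ 0.7159321  -0.09186975]
marble_tile 0.7 0.4582955837249756 -0.15901930630207062 0.09046302735805511 [ 0.38675687 -0.22743133] [ 0.52979106 -0.08792576]
blue_tile 0.97 0.6467306613922119 -0.14927968382835388 0.09130380302667618 [ 0.5794231  -0.21384475] [ 0.71428025 -0.08219878]
```

Emit:
move_arm --pt "0.6 0.03 0.37 0 0 0 0" --pt "0.6 0.03 0.37 0 0 0 0" --pt "0.6 0.03 0.37 0 0 0 0" --pt "0.6 0.03 0.37 0 0 0 0" --pt "0.6 0.03 0.37 0 0 0 0" --pt "0.6 0.03 0.37 0 0 0 0" --pt "0.6 0.03 0.37 0 0 0 0" --pt "0.6 0.03 0.37 0 0 0 0" --pt "0.6 0.03 0.37 0 0 0 0" --pt "0.6 0.03 0.37 0 0 0 0" --pt "0.6 0 0 0 0 0 0.15" --pt "0.6 0 0 0 0 0 0.15" --pt "0.6 0 0 0 0 0 0.15" --pt "0.6 0 0 0 0 0 0.15" --pt "0.6 0 0 0 0 0 0.15" --pt "0.6 0 0 0 0 0 0.15" --pt "0.6 0 0 0 0 0 0.15" --pt "0.6 0 0 0 0 0 0.083" --pt "0.6 0 0 0 0 0 0" --pt "0.6 0 0 0 0 0 0"

```text
time_s: 14.45
ee_pos: [0.642, -0.1433, 0.245]
eef_rot: [-3.141, 0.001, 0.441]
force: [-0.4, -0.2, -0.1]
grip_width: 0.0564
grip_force: 0.0
```

Run:
```python
from h import *
c=wrist();img=c["color"].copy()
a=.4375;d=np.array([np.cos(a),np.sin(a)]);n=np.array([-d[1],d[0]]);p=np.array([.6457,-.1439])
q=[p+s*.033*d+t*.007*n for s,t in((1,1),(1,-1),(-1,-1),(-1,1))]
cv2.polylines(img,[np.array([wpx(c,(*v,.139)) for v in q]).round().astype(np.int32)],True,(0,255,0),1)
circ(c,img,*p,.085,.052,(255,0,255))
cv2.imwrite("pics/w5.png",cv2.resize(img[80:330,200:450],None,fx=2.4,fy=2.4))
print(ctrl.get_obs()["ee_pos"])
```

```text
[ 0.64207683 -0.14331469  0.24514702]
```

View pics/w5.png

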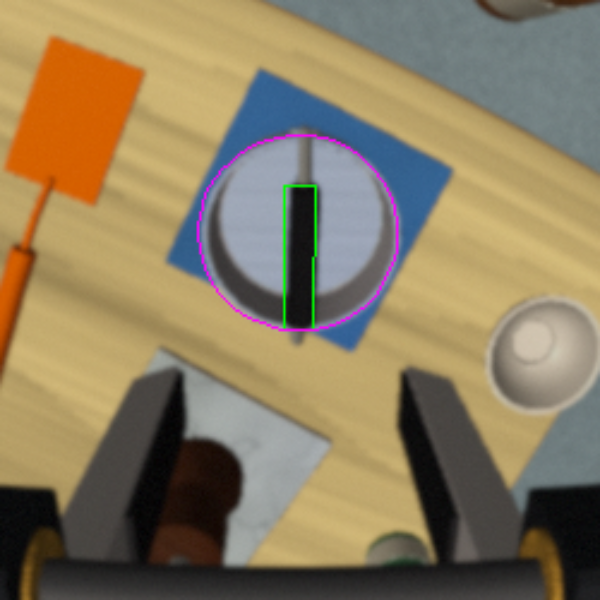

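The overlay matches the bar and the pot rim. Now I'll descend and pinch the bar.

Emit:
move_arm --pt "0.6 0.03 0.02 0.3 0 0 0" --pt "0.6 0.03 0.02 0.4 0 0 0" --pt "0.6 0 0 0.4 0 0 0" --pt "0.6 0 0 0.4 0 0 0" --pt "0.6 0 0 0.4 0 0 0" --pt "0.6 0 0 0.4 0 0 0" --pt "0.6 0 0 0.4 0 0 0" --pt "0.6 0 0 0.4 0 0 0" --pt "0.6 0 0 0.26 0 0 0" --pt "0.6 0 0 0.1 0 0 0" --pt "0.6 0 0 0 0 0 0" --pt "0.05 0 0 0 0 0 0" --pt "0.05 0 0 0 0 0 0" --pt "0.05 0 0 0 0 0 0" --pt "0.05 0 0 0 0 0 0" --pt "0.05 0 0 0 0 0 0" --pt "0.05 0 0 0 0 0 0" --pt "0.05 0 0 0 0 0 0" --pt "0.05 0 0 0 0 0 0" --force 50

```text
time_s: 16.4
ee_pos: [0.6457, -0.144, 0.0727]
eef_rot: [-3.142, 0.0, 0.438]
force: [1.2, -0.8, -1.2]
grip_width: 0.0132
grip_force: 50.0
```

Emit:
move_arm --pt "0.05 0 0 -0.1 0 0 0" --pt "0.05 0 0 -0.3 0 0 0" --pt "0.05 0 0 -0.4 0 0 0" --pt "0.05 0 0 -0.4 0 0 0" --pt "0.05 0 0 -0.4 0 0 0" --pt "0.05 0 0 -0.2 0 0 0" --pt "0.05 0 0 0 0 0 0"

```text
time_s: 17.1
ee_pos: [0.6463, -0.144, 0.1647]
eef_rot: [3.14, -0.002, 0.438]
force: [-1.1, -0.6, -5.9]
grip_width: 0.0138
grip_force: 50.0
```

Emit:
move_arm --pt "0.05 -0.02 -0.15 0 0 0 0" --pt "0.05 -0.04 -0.3 0 0 0 0" --pt "0.05 -0.06 -0.44 0 0 0 0" --pt "0.05 -0.06 -0.44 0 0 0 0" --pt "0.05 -0.06 -0.44 0 0 0 0" --pt "0.05 -0.06 -0.44 0 0 0 0" --pt "0.05 -0.06 -0.44 0 0 0 0" --pt "0.05 -0.06 -0.44 0 0 0 0" --pt "0.05 -0.06 -0.44 0 0 0 0" --pt "0.05 -0.06 -0.44 0 0 0 0" --pt "0.05 -0.06 -0.44 0 0 0 0" --pt "0.05 -0.06 -0.44 0 0 0 0" --pt "0.05 -0.06 -0.44 0 0 0 0" --pt "0.05 -0.06 -0.44 0 0 0 0" --pt "0.05 -0.06 -0.44 0 0 0 0" --pt "0.05 -0.06 -0.44 0 0 0 0" --pt "0.05 -0.06 -0.44 0 0 0 0" --pt "0.05 -0.06 -0.3 0 0 0 0" --pt "0.05 0 -0.1 0 0 0 0" --pt "0.05 0 0 0 0 0 0"

```text
time_s: 19.1
ee_pos: [0.4411, 0.1721, 0.1623]
eef_rot: [-3.141, 0.001, 0.439]
force: [0.1, -0.1, -5.1]
grip_width: 0.0139
grip_force: 50.0
```

Emit:
move_arm --pt "0.05 0 0 0.2 0 0 0" --pt "0.05 0 0 0.4 0 0 0" --pt "0.05 0 0 0.4 0 0 0" --pt "0.05 0 0 0.35 0 0 0" --pt "0.05 0 0 0.2 0 0 0" --pt "0.05 0 0 0.12 0 0 0" --pt "0.05 0 0 0.06 0 0 0" --pt "0.05 0 0 0.04 0 0 0" --pt "0.05 0 0 0 0 0 0" --pt "0.05 0 0 0 0 0 0"

```text
time_s: 20.1
ee_pos: [0.4419, 0.1719, 0.0748]
eef_rot: [3.141, -0.001, 0.438]
force: [0.3, 0.5, -5.6]
grip_width: 0.0138
grip_force: 50.0
```

Emit:
move_arm --pt "0.05 0 0 0.03 0 0 0" --pt "0.05 0 0 0.02 0 0 0" --pt "0.05 0 0 0 0 0 0"

```text
time_s: 20.4
ee_pos: [0.4422, 0.1718, 0.0726]
eef_rot: [3.141, -0.001, 0.438]
force: [-0.3, -3.0, 3.6]
grip_width: 0.0137
grip_force: 50.0
```

Emit:
move_arm --pt "0.2 0 0 0 0 0 0" --pt "0.4 0 0 0 0 0 0" --pt "0.5 0 0 0 0 0 0" --pt "0.5 0 0 0 0 0 0" --pt "0.5 0 0 0 0 0 0" --pt "0.5 0 0 -0.2 0 0 0" --pt "0.5 0 0 -0.5 0 0 0" --pt "0.5 0 0 -0.5 0 0 0" --pt "0.5 0 0 -0.5 0 0 0" --pt "0.5 0 0 -0.5 0 0 0" --pt "0.5 0 0 -0.5 0 0 0" --pt "0.5 0 0 -0.2 0 0 0" --pt "0.5 0.54 0.11 0 0 0 0" --pt "0.5 0.54 0.11 0 0 0 0" --pt "0.5 0.54 0.11 0 0 0 0" --pt "0.5 0.54 0.11 0 0 0 0" --pt "0.5 0.54 0.11 0 0 0 0" --pt "0.5 0.54 0.11 0 0 0 0" --pt "0.5 0 0 0 0 0 0" --pt "0.5 0 0 0 0 0 0"

```text
time_s: 22.4
ee_pos: [0.602, 0.2105, 0.2159]
eef_rot: [-3.141, 0.002, 0.438]
force: [-0.1, -0.4, 0.7]
grip_width: 0.0471
grip_force: 0.0
```

Run:
```python
from h import *
o=ctrl.get_obs();print(o["ee_pos"],o["eef_rot"],o["grip_width"])
c=wrist();img=c["color"].copy()
circ(c,img,.6255,.1665,.084,.055,(255,0,255));circ(c,img,.604,.2123,.084,.004,(0,255,0));circ(c,img,.630,.1625,.023,.068,(255,255,0))
for k,z in dict(colander=.084,terracotta_rest=.023,pot=.085,black_trivet=.023).items():
    for r in ctrl.cut_out(k,c)[:1]:
        p=fitc(c,r["mask"],z);(x,y),R=cv2.minEnclosingCircle(p);print(k,round(r["conf"],2),x,y,R,p.min(0),p.max(0))
t=ctrl.camera("top");b=cv2.resize(t["color"][100:270,140:310],(400,400))
cv2.imwrite("pics/w6.png",np.hstack([cv2.resize(img[0:350,150:500],(400,400)),b]))
```

```text
[0.60203915 0.21054003 0.21588598] [-3.14134699e+00  1.57382690e-03  4.37743007e-01] 0.04709028961592965
colander 0.82 0.6281461715698242 0.16460278630256653 0.057768769562244415 [0.5709075  0.10771701] [0.6830497  0.22113477]
terracotta_rest 0.67 0.6351355910301208 0.16594471037387848 0.0675744116306305 [0.58773005 0.11117961] [0.70019823 0.23157652]
pot 0.57 0.4618317782878876 0.17649777233600616 0.05680912360548973 [0.408314   0.12256221] [0.5170463  0.21323973]
black_trivet 0.65 0.4673328995704651 0.16249096393585205 0.062309641391038895 [0.4387452 0.1051674] [0.51240474 0.21948932]
```

View pics/w6.png

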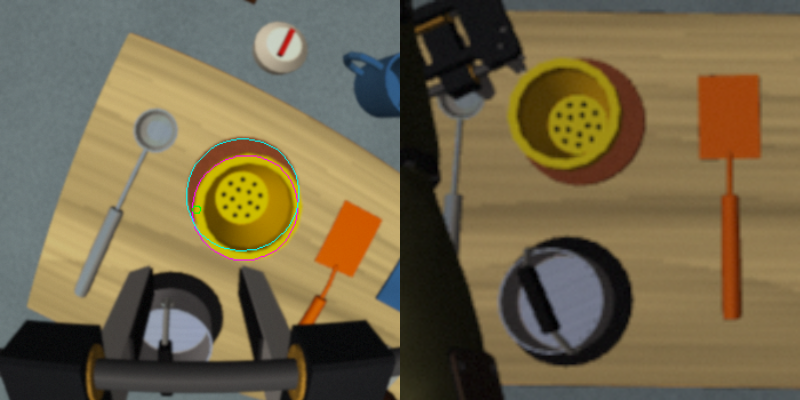

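The colander rim and the terracotta rest match the overlays, and the pot stands on the trivet. Now I'll descend to the rim's outer-left point and pinch it.

Emit:
move_arm --pt "0.5 0.03 0 0.3 0 0 0" --pt "0.5 0.03 0 0.5 0 0 0" --pt "0.5 0 0 0.5 0 0 0" --pt "0.5 0 0 0.5 0 0 0" --pt "0.5 0 0 0.5 0 0 0" --pt "0.5 0 0 0.5 0 0 0" --pt "0.5 0 0 0.4 0 0 0" --pt "0.5 0 0 0.3 0 0 0" --pt "0.5 0 0 0.2 0 0 0" --pt "0.5 0 0 0.06 0 0 0" --pt "0.5 0 0 0 0 0 0" --pt "0.02 0 0 0 0 0 0" --pt "0.02 0 0 0 0 0 0" --pt "0.02 0 0 0 0 0 0" --pt "0.02 0 0 0 0 0 0" --pt "0.02 0 0 0 0 0 0" --pt "0.02 0 0 0 0 0 0" --force 20

```text
time_s: 24.4
ee_pos: [0.6052, 0.2118, 0.029]
eef_rot: [3.141, -0.0, 0.438]
force: [-0.1, -1.3, 1.8]
grip_width: 0.0096
grip_force: 19.6
```

Emit:
move_arm --pt "0.02 0 0 -0.1 0 0 0" --pt "0.02 0 0 -0.3 0 0 0" --pt "0.02 0 0 -0.4 0 0 0" --pt "0.02 0 0 -0.4 0 0 0" --pt "0.02 0 0 -0.2 0 0 0" --pt "0.02 0 0 0 0 0 0"

```text
time_s: 25.0
ee_pos: [0.6058, 0.2121, 0.1009]
eef_rot: [3.141, -0.003, 0.438]
force: [0.0, -0.1, -0.5]
grip_width: 0.0098
grip_force: 19.6
```

Emit:
move_arm --pt "0.02 -0.06 0.15 0 0 0 0" --pt "0.02 -0.12 0.3 0 0 0 0" --pt "0.02 -0.16 0.4 0 0 0 0" --pt "0.02 -0.16 0.4 0 0 0 0" --pt "0.02 -0.16 0.4 0 0 0 0" --pt "0.02 -0.16 0.4 0 0 0 0" --pt "0.02 -0.16 0.4 0 0 0 0" --pt "0.02 -0.16 0.4 0 0 0 0" --pt "0.02 -0.16 0.4 0 0 0 0" --pt "0.02 -0.16 0.4 0 0 0 0" --pt "0.02 -0.16 0.4 0 0 0 0" --pt "0.02 -0.16 0.4 0 0 0 0" --pt "0.02 -0.16 0.4 0 0 0 0" --pt "0.02 -0.16 0.4 0 0 0 0" --pt "0.02 -0.14 0.4 0 0 0 0" --pt "0.02 -0.08 0.2 0 0 0 0" --pt "0.02 0 0.03 0 0 0 0" --pt "0.02 0 0 0 0 0 0" --pt "0.02 0 0 0 0 0 0"

```text
time_s: 26.9
ee_pos: [0.6245, -0.1028, 0.0987]
eef_rot: [-3.141, 0.0, 0.438]
force: [-0.1, 0.1, -2.0]
grip_width: 0.0099
grip_force: 19.6
```

Run:
```python
from h import *
o=ctrl.get_obs();print(o["ee_pos"],o["eef_rot"],o["grip_width"],o["force"])
c=wrist();z=o["ee_pos"][2]-.029
r=ctrl.cut_out("colander",c)[0];p=fitc(c,r["mask"],z+.084);print(z,r["conf"],cv2.minEnclosingCircle(p),cv2.fitEllipse(p))
s=ctrl.camera("scene");cv2.imwrite("pics/s7.png",cv2.resize(s["color"][150:300,220:440],None,fx=3,fy=3))
```

```text
[ 0.62454875 -0.10280824  0.09870803] [-3.14132274e+00  1.86781667e-04  4.38470192e-01] 0.0099445538480066 [-0.11036114  0.07595595 -1.9670608 ]
0.06970803025500819 0.86 ((0.6461050510406494, -0.14790749549865723), 0.05852937325835228) ((0.6474161148071289, -0.14722304046154022), (0.10925158858299255, 0.11535916477441788), 8.934704780578613)
```

View pics/s7.png

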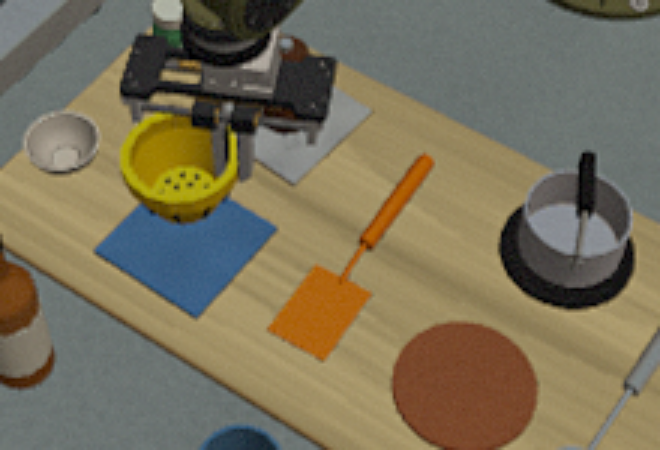

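The colander hangs level over the blue tile, and the pot stands on the trivet. Lowering it now.

Emit:
move_arm --pt "0.02 0 0.02 0.2 0 0 0" --pt "0.02 0 0 0.35 0 0 0" --pt "0.02 0 0 0.35 0 0 0" --pt "0.02 0 0 0.2 0 0 0" --pt "0.02 0 0 0.12 0 0 0" --pt "0.02 0 0 0.08 0 0 0" --pt "0.02 0 0 0.05 0 0 0" --pt "0.02 0 0 0.03 0 0 0" --pt "0.02 0 0 0.02 0 0 0" --pt "0.02 0 0 0 0 0 0"

```text
time_s: 28.05
ee_pos: [0.6253, -0.1045, 0.0292]
eef_rot: [3.141, -0.001, 0.438]
force: [-0.2, 0.2, -0.9]
grip_width: 0.0102
grip_force: 19.6
```

Emit:
move_arm --pt "0.02 0 0 0.01 0 0 0" --pt "0.15 0 0 0 0 0 0" --pt "0.3 0 0 0 0 0 0" --pt "0.4 0 0 0 0 0 0" --pt "0.4 0 0 0 0 0 0" --pt "0.4 0 0 0 0 0 0" --pt "0.4 0 0 -0.2 0 0 0" --pt "0.4 0 0 -0.4 0 0 0" --pt "0.4 0 0 -0.5 0 0 0" --pt "0.4 0 0 -0.5 0 0 0" --pt "0.4 0 0 -0.5 0 0 0" --pt "0.4 0 0 -0.5 0 0 0" --pt "0.4 0 0 -0.5 0 0 0" --pt "0.4 0 0 -0.5 0 0 0"

```text
time_s: 29.45
ee_pos: [0.625, -0.1044, 0.2103]
eef_rot: [3.141, -0.001, 0.438]
force: [-0.5, -0.6, -0.1]
grip_width: 0.0375
grip_force: 0.0
```

Emit:
move_arm --pt "1 -0.35 -0.045 0 0 0 0" --pt "1 -0.35 -0.045 0 0 0 0" --pt "1 -0.35 -0.045 0 0 0 0" --pt "1 -0.35 -0.045 0 0 0 0" --pt "1 -0.35 -0.045 0 0 0 0" --pt "1 -0.35 -0.045 0 0 0 0" --pt "1 -0.35 -0.045 0 0 0 0" --pt "1 -0.35 -0.045 0 0 0 0" --pt "1 -0.35 -0.045 0 0 0 0" --pt "1 -0.35 -0.045 0 0 0 0" --pt "1 0 0 0 0 0 0" --pt "1 0 0 0 0 0 0"

```text
time_s: 30.65
ee_pos: [0.4574, -0.1583, 0.2091]
eef_rot: [3.141, -0.001, 0.437]
force: [0.5, -0.4, -0.5]
grip_width: 0.0943
grip_force: 0.0
```

Run:
```python
from h import *
o=ctrl.get_obs();print(o["ee_pos"],o["eef_rot"],o["grip_width"])
c=wrist();img=c["color"].copy()
circ(c,img,.4575,-.158,.121,.024,(0,255,0));circ(c,img,.4575,-.158,.136,.004,(0,0,255))
circ(c,img,.6463,-.1494,.084,.055,(255,0,255))
for k,z in dict(colander=.084,blue_tile=.023).items():
    for r in ctrl.cut_out(k,c)[:1]:
        p=fitc(c,r["mask"],z);print(k,round(r["conf"],2),cv2.minEnclosingCircle(p))
cv2.imwrite("pics/w8.png",cv2.resize(img[0:350,150:500],(600,600)))
```

```text
[ 0.4574335  -0.15829928  0.20911104] [ 3.14070105e+00 -8.93182912e-04  4.37338727e-01] 0.0942639881842489
colander 0.87 ((0.64609694480896, -0.151241272687912), 0.05918312445282936)
blue_tile 0.73 ((0.6204732656478882, -0.15069282054901123), 0.07508450746536255)
```

View pics/w8.png

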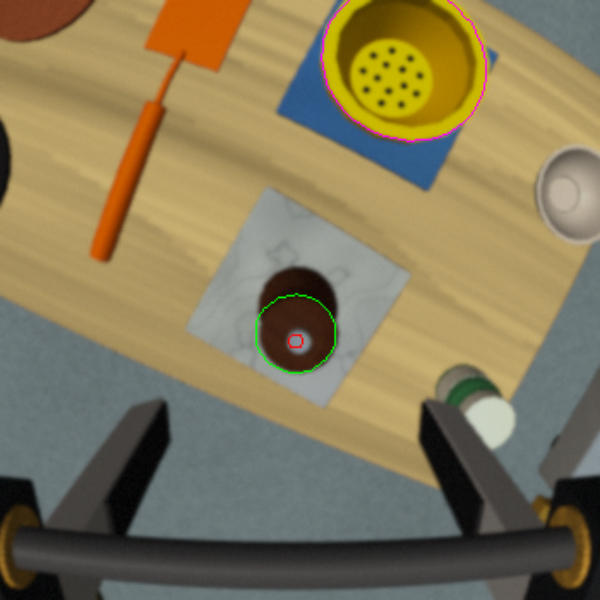

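Emit:
move_arm --pt "0.75 0 0 0.3 0 0 0" --pt "0.75 0 0 0.45 0 0 0" --pt "0.75 0 0 0.45 0 0 0" --pt "0.75 0 0 0.45 0 0 0" --pt "0.75 0 0 0.45 0 0 0" --pt "0.75 0 0 0.45 0 0 0" --pt "0.75 0 0 0.4 0 0 0" --pt "0.75 0 0 0.2 0 0 0" --pt "0.75 0 0 0 0 0 0" --pt "0.4 0 0 0 0 0 0" --pt "0.4 0 0 0 0 0 0" --pt "0.4 0 0 0 0 0 0" --pt "0.4 0 0 0 0 0 0" --pt "0.4 0 0 0 0 0 0" --pt "0.4 0 0 0 0 0 0" --force 25

```text
time_s: 32.3
ee_pos: [0.4575, -0.1585, 0.0515]
eef_rot: [3.14, -0.001, 0.438]
force: [0.1, -0.3, 5.8]
grip_width: 0.0477
grip_force: 24.9
```

Emit:
move_arm --pt "0.4 0 0 -0.2 0 0 0" --pt "0.4 0 0 -0.4 0 0 0" --pt "0.4 0 0 -0.5 0 0 0" --pt "0.4 0 0 -0.5 0 0 0" --pt "0.4 0 0 -0.4 0 0 0" --pt "0.4 0 0 0 0 0 0"

```text
time_s: 32.9
ee_pos: [0.4579, -0.1586, 0.1534]
eef_rot: [3.139, -0.003, 0.438]
force: [0.7, -0.2, -1.9]
grip_width: 0.0478
grip_force: 24.9
```

Run:
```python
from h import *
for n in("top","scene"):
    c=ctrl.camera(n)
    for k,z in dict(terracotta_rest=.023,black_trivet=.023,pot=.085,colander=.085,blue_tile=.023).items():
        for r in ctrl.cut_out(k,c)[:1]:
            cs,_=cv2.findContours(r["mask"].astype(np.uint8),0,1);h=cv2.convexHull(max(cs,key=cv2.contourArea))[:,0]
            p=np.array([at_z(c,u+.0,z)[:2] for u in h]).astype(np.float32)
            print(n,k,round(r["conf"],2),np.round(cv2.minEnclosingCircle(p)[0],4),round(cv2.minEnclosingCircle(p)[1],4),(p.min(0)+p.max(0))/2)
```

```text
top terracotta_rest 0.71 [0.6309 0.1641] 0.0685 [0.6308346  0.16367562]
top black_trivet 0.91 [0.4412 0.1711] 0.0677 [0.44182795 0.15896004]
top pot 0.66 [0.4434 0.1681] 0.0577 [0.44048285 0.16752927]
top colander 0.94 [ 0.6447 -0.148 ] 0.0574 [ 0.6451036  -0.14864561]
top blue_tile 0.9 [ 0.6474 -0.1496] 0.0905 [ 0.64722    -0.14875394]
scene terracotta_rest 0.7 [0.6382 0.1646] 0.0684 [0.6379265  0.16411473]
scene black_trivet 0.67 [ 0.3389 -0.2423] 0.0848 [ 0.3406642 -0.2412478]
scene pot 0.84 [0.4527 0.1672] 0.0832 [0.45304185 0.17515412]
scene colander 0.91 [ 0.6588 -0.1442] 0.0664 [ 0.65327775 -0.14556001]
scene blue_tile 0.64 [ 0.6562 -0.1442] 0.088 [ 0.6556445  -0.14735335]
```

Emit:
move_arm --pt "0.4 0.2 -0.15 0 0 0 0" --pt "0.4 0.39 -0.29 0 0 0 0" --pt "0.4 0.39 -0.29 0 0 0 0" --pt "0.4 0.39 -0.29 0 0 0 0" --pt "0.4 0.39 -0.29 0 0 0 0" --pt "0.4 0.39 -0.29 0 0 0 0" --pt "0.4 0.39 -0.29 0 0 0 0" --pt "0.4 0.39 -0.29 0 0 0 0" --pt "0.4 0.39 -0.29 0 0 0 0" --pt "0.4 0.39 -0.29 0 0 0 0" --pt "0.4 0.39 -0.29 0 0 0 0" --pt "0.4 0.39 -0.29 0 0 0 0" --pt "0.4 0.39 -0.29 0 0 0 0" --pt "0.4 0.39 -0.29 0 0 0 0" --pt "0.4 0.39 -0.29 0 0 0 0" --pt "0.4 0.21 -0.17 0 0 0 0" --pt "0.4 0 0 0 0 0 0" --pt "0.4 0 0 0 0 0 0"

```text
time_s: 35.3
ee_pos: [0.6296, 0.1648, 0.1505]
eef_rot: [-3.142, 0.001, 0.438]
force: [-0.1, -0.1, -2.2]
grip_width: 0.0477
grip_force: 24.9
```

Emit:
move_arm --pt "0.4 0.02 0.02 0.3 0 0 0" --pt "0.4 0 0 0.45 0 0 0" --pt "0.4 0 0 0.45 0 0 0" --pt "0.4 0 0 0.35 0 0 0" --pt "0.4 0 0 0.2 0 0 0" --pt "0.4 0 0 0.12 0 0 0" --pt "0.4 0 0 0.06 0 0 0" --pt "0.4 0 0 0.03 0 0 0" --pt "0.4 0 0 0 0 0 0" --pt "0.4 0 0 0 0 0 0"

```text
time_s: 36.3
ee_pos: [0.6316, 0.1641, 0.0534]
eef_rot: [3.141, -0.001, 0.438]
force: [-0.1, 0.1, -1.8]
grip_width: 0.0476
grip_force: 24.9
```

Emit:
move_arm --pt "0.4 0 0 0.02 0 0 0" --pt "0.4 0 0 0.02 0 0 0" --pt "0.4 0 0 0 0 0 0" --pt "0.55 0 0 0 0 0 0" --pt "0.65 0 0 0 0 0 0" --pt "0.8 0 0 0 0 0 0" --pt "0.8 0 0 0 0 0 0" --pt "0.8 0 0 0 0 0 0" --pt "0.8 0 0 -0.2 0 0 0" --pt "0.8 0 0 -0.5 0 0 0" --pt "0.8 0 0 -0.6 0 0 0" --pt "0.8 0 0 -0.6 0 0 0" --pt "0.8 0 0 -0.6 0 0 0" --pt "0.8 0 0 -0.6 0 0 0" --pt "0.8 0 0 -0.3 0 0 0" --pt "0.8 0 0 0 0 0 0"

```text
time_s: 37.9
ee_pos: [0.6321, 0.1642, 0.2241]
eef_rot: [3.14, -0.005, 0.438]
force: [0.1, 1.0, 1.0]
grip_width: 0.075
grip_force: 0.0
```

Emit:
move_arm --pt "0.8 -0.5 0.3 0 0 0 0" --pt "0.8 -0.5 0.3 0 0 0 0" --pt "0.8 -0.5 0.3 0 0 0 0" --pt "0.8 -0.5 0.3 0 0 0 0" --pt "0.8 -0.5 0.3 0 0 0 0" --pt "0.8 -0.5 0.3 0 0 0 0" --pt "0.8 -0.5 0.3 0 0 0 0" --pt "0.8 -0.5 0.3 0 0 0 0" --pt "0.8 -0.5 0.3 0 0 0 0" --pt "0.8 -0.5 0.3 0 0 0 0" --pt "0.8 0 0 0 0 0 0"

```text
time_s: 39.0
ee_pos: [0.467, -0.0796, 0.2203]
eef_rot: [-3.141, 0.001, 0.435]
force: [-0.7, -0.1, 1.0]
grip_width: 0.0754
grip_force: 0.0
```

Run:
```python
from h import *
print(ctrl.get_obs()["ee_pos"])
c=ctrl.camera("top");cv2.imwrite("pics/t9.png",cv2.resize(c["color"][90:280,140:400],None,fx=3,fy=3,interpolation=2))
c=ctrl.camera("top")
for n,(u,v) in dict(a=(0,0)).items(): pass
```

```text
[ 0.46695944 -0.07963435  0.22031285]
```

View pics/t9.png

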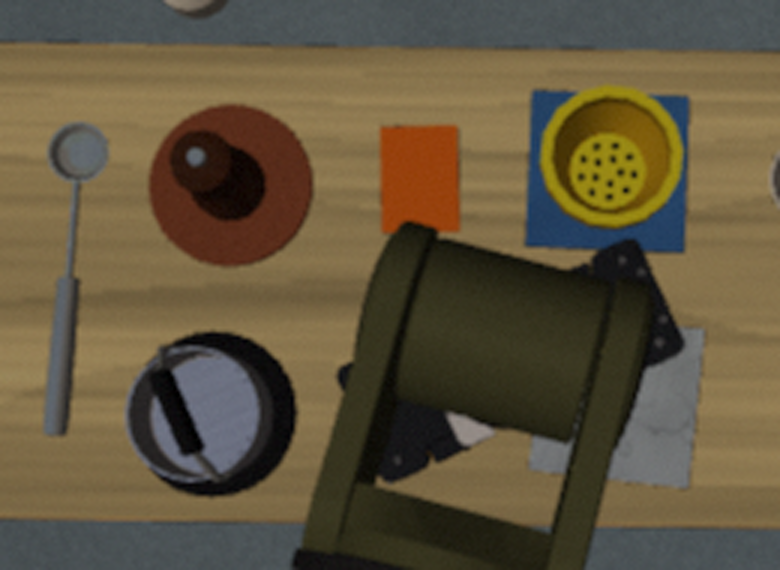

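The top view shows all three on their homes, with the spatula and spoon unmoved. I'll check the centring numerically before handing in.

Run:
```python
from h import *
c=ctrl.camera("top")
for n,a,z,b in(("mill",(196,156),.136,(231,185)),("pot",(177.5,411.5),.139,(214,413)),("colander",(612.5,157.5),.084,(608,171))):
    A=at_z(c,(140+a[0]/3,90+a[1]/3),z);B=at_z(c,(140+b[0]/3,90+b[1]/3),.023);print(n,np.round((A-B)[:2]*1000,1))
```

```text
mill [-0.4 -0.1]
pot [-1.3 -1.7]
colander [-2.  -0.1]
```

```bash
python3 -c "
from station import ctrl
print(ctrl.hand_in())"
```

```text
the job is handed in; nothing more can be done
None
```

I parked the mill on the marble tile, then brought the pot, colander and mill home. Each is within about 2 mm of its rest's centre in the last top view, and the job was handed in at about 39 s with no verdict returned.

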